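Step the range slide to its middle notch

TASK

Two flat slide switches stand on the bench. On the one with the broad grip and only three notches, pinch the spring latch tab in against the grip, slide the grip from its end notch along to the middle notch, without running past it, and let go so that the tab springs out and locks it there. Leave the other switch, with the narrow grip and five notches, as it is set.

Things in the scene. Friction and masses are not known exactly. Their poses are not given: they have to be found in the camera images.
- wide_grip (a point): Pinch point of the grip to move: black block 44 (x) x 24 (y) mm with a steel latch tab on its +y side, on the grey box with two thick terminals. x: slide direction, z up. Point is mid-length in x, 85 mm above the bench, block top 21 mm above it. Block's free face at y -15 mm from it; tab's outer face at y +27 mm sprung out, +15 mm pressed in: the point is centred once pinched. Moves with it.
- wide_slide (a joint): Broad grip's place along +x, m: 0 first notch (start, within 2 mm), 0.045 middle, 0.090 last. A pin roller under the tab blocks it (2.5 mm play) until the tab is pressed; then about 1 N slides it. Notches are flared: let go within 6 mm, the spring draws the pin in. Box 240 (x) x 100 x 45 mm high, fixed, about centred on the middle notch, its terminals at +x.
- wide_tab (a joint): How far the tab is pressed towards the block, m: 0 sprung out, locked; above 0.0085 free to slide; 0.012 flat on the block. Spring 3 N at first, 9 N fully in. Tab 35 (x) x 6 mm, 17 to 57 mm above the box top. Below it a fixed notched bar, 12.5 mm high, lies along x, 21 to 36 mm to the +y side of the pinch point: keep fingertips 15 mm or more above the box top.
- narrow_slide (a joint): Place of the other switch's grip, m; it starts at 0, within 2 mm, and is to be left there. Same box and build, but the grip is only 18 mm long, with five notches 27 mm apart and three thin terminals.

How it is judged:
On the way, in this order (a step that is already met when the one before it is completed fails the run):
1. the latch tab is pressed in while the grip is still at its first notch (value of joint wide_tab above 0.0085 m and value of joint wide_slide below 0.012 m), for 0.05 s.
2. the grip slides between the notches with the tab held in (value of joint wide_slide between 0.014 and 0.034 m and value of joint wide_tab above 0.0065 m), for 0.02 s.
At the end, for the whole second after the job is handed in: the broad grip rests in its middle notch (within 6 mm) with its latch tab sprung out again (pressed less than 3 mm), and the narrow grip is still in its first notch (within 10 mm) (value of joint wide_slide between 0.039 and 0.051 m and value of joint wide_tab below 0.003 m and velocity of joint wide_slide between -0.01 and 0.01 m/s and value of joint narrow_slide below 0.01 m); the robot touches nothing.
It fails at once if the broad grip runs past its middle notch (more than 17 mm beyond) (value of joint wide_slide above 0.062 m).
It fails at once if the narrow grip leaves its notch (value of joint narrow_slide above 0.01 m).
It also fails if it takes over 30 s, if anything falls off the work surface, if the arm or the gripper's body presses on something with over 40 N, if the wrist force passes 120 N, or if a joint passes its speed limit or range.

ROBOT

A 6-joint arm with a two-finger parallel gripper is mounted at the origin on the work surface. World frame = base frame: x ahead of the robot, y to its left, z up, the work surface at z = 0. Lengths are in m, angles in rad, forces in N, time in s.
With the tool pointing down it reaches from about 0.375 to 0.975 m from the base axis. Payload 3.8 kg.
Tool frame: the origin (TCP) lies on the centre line of the jaws, within the pads' length; the fingertips stand 17 mm ahead of it and the grasp point (between the pads) lies 2 mm behind it (bot.tip_extent is the distance from the TCP to the fingertips, in m); z points along the fingers, y is the line along which they close (so a half turn about z gives the same grasp; the last joint's range is limited). The gripper opens to 85 mm and grips with 20 to 120 N. Pads are 22 mm wide; open, the fingers measure 114 mm over their backs; the gripper's body (76 mm by 85 mm) begins 54 mm behind the grasp point. The pads swing forward as they close: fully open they stand 13 mm farther back than shut.
Start: joints at [-1.184, 0.264, 1.604, -0, 1.274, -0.037], TCP at [0.278, -0.615, 0.248] pointing down, gripper open.
Joint ranges: [-2.63, 2.63], [-0.94, 2.18], [0.31, 2.57], [-1.31, 4.45], [0, 2.66], [-2.55, 2.55]. Speed limits (rad/s): [2.57, 2.57, 3.14, 3.14, 3.14, 3.14].

INTERFACE

Orientations are given as a rotation vector (axis times angle).
In Python, from workcell import readout, read_camera, finish_job, bot gives the robot as it stands.
- The arm moves only by the tool jog_arm, never from a script. Its argument "deltas" is one flat list of numbers, 7 for each row, row after row: the shift along the tool's x, y, z in m, then the turn, a rotation vector about the tool's x, y, z in degrees, then the gripper command: -1 is shut, 1 is fully open, values between are in proportion. A call has 1 to 8 rows; each row is the pose to reach, as a shift and turn from the pose commanded when the call began, along the tool's axes at that moment; what a row does not reach only later rows make up. A row lasts 1/10 s, in which the tool goes at most 50 mm and 8.59 degrees, less where a joint would pass 70% of its speed; a pose out of reach is approached as far as the arm can. A call with a gripper value outside its range is refused whole. The fingers move at their own pace and stop on an object; "squeeze" is the grip in N (left out, the last holds). Time passes only in rows, so rows that repeat a pose let the fingers close. It gives the time, the measured TCP pose, the force, the opening and the grip force at its end, in the units of the state.
- readout.read_state(): the state, without advancing time (a new reading comes with each control period).
- read_camera(name): name is "scene" or "top" or "wrist"; returns a dict with "color" (384x512x3 uint8, blue, green, red), "fx", "fy", "cx", "cy" (pixels), "origin" and "attitude" of the camera in the world. Camera axes: x right, y down, z forward; pixel columns grow to the right and rows downward; lengths in m; the calibration is good to about 2 mm. A picture is of the moment at which its call begins. There is no depth.
- finish_job(): hands the job in; it is judged then, once.
The state is a dict: "time": time; "q": joint angles; "joint_vel": joint speeds; "joint_torque": joint torques, N m; "tool_pos": TCP position; "tcp_rot": TCP orientation; "wrist_force": force on the tool from outside, world axes, zero at the start; "torque": the same for the moment, N m; "width": opening from 0.0 (shut) to 1.0 (fully open); "grip_force": force on a finger pad.
Only numpy, scipy, OpenCV 4.12 (cv2) and the standard library are available. Lean on these libraries where they do the work, as an engineer would, in place of code of your own. Each camera call takes 0.05 s, during which the arm holds its last target. There are 200 camera calls.

## Working session

There is one attempt and no reset: what is moved stays moved. The work goes in short steps, Python scripts to look and compute and a tool call to move; the robot and the scene stay as the last step left them, time stands still between calls to the robot, and variables do not carry over. Pictures are saved under pics/ and viewed, at most 10 in all, crops included, and the job is handed in when it is done.

Besides the shell and the picture viewer there is one more tool, called in YAML: its name, and indented under it one key for each argument. jog_arm: Moves the arm, as the interface text tells. Its arguments: {"type":"object","properties":{"deltas":{"type":"array"},"squeeze":{"type":"number"}},"required":["deltas"]}

```bash
mkdir -p pics; cat > h.py <<'E'
import numpy as np, cv2
from workcell import readout, read_camera, finish_job, bot
import pickle
def snap(n,f):
    c=read_camera(n); pickle.dump(c,open(f'pics/{f}.pkl','wb')); cv2.imwrite(f'pics/{f}.png',c['color']); return c
def load(f): return pickle.load(open(f'pics/{f}.pkl','rb'))
def R(c):
    a=np.array(c['attitude'],float)
    return a if a.shape==(3,3) else cv2.Rodrigues(a)[0]
def atz(c,u,v,z):
    d=R(c)@np.array([(u-c['cx'])/c['fx'],(v-c['cy'])/c['fy'],1]); o=np.array(c['origin'])
    return o+d*(z-o[2])/d[2]
def proj(c,p):
    q=R(c).T@(np.array(p)-np.array(c['origin'])); return [c['fx']*q[0]/q[2]+c['cx'],c['fy']*q[1]/q[2]+c['cy']]
E
python3 - <<'E'
from h import *
a=snap('top','t0');b=snap('scene','s0')
for c in(a,b):print({k:v for k,v in c.items() if k!='color'})
print(readout.read_state())
cv2.imwrite('pics/both.png',cv2.resize(np.vstack([a['color'],b['color']]),None,fx=.78,fy=.78))
E
```

```text
{'fx': 347.82868780526235, 'fy': 347.82868780526235, 'cx': 256.9033121875262, 'cy': 189.6759250390904, 'origin': array([4.74492733e-01, 2.00315048e-05, 7.61077478e-01]), 'attitude': array([-2.17469915,  2.20476296, -0.11523251])}
{'fx': 389.10544589725464, 'fy': 389.10544589725464, 'cx': 248.14664623186687, 'cy': 191.45465605929724, 'origin': array([0.82789088, 0.17813748, 0.67509125]), 'attitude': array([-1.33960915, -2.40187504,  0.71914145])}
{'time': 0.1, 'q': array([-1.18392409e+00,  2.64720617e-01,  1.60526326e+00,  1.60683166e-05,
        1.27373028e+00, -3.68783083e-02]), 'joint_vel': array([ 0.00104866, -0.00402128, -0.00209467, -0.00083406, -0.00140107,
        0.00259806]), 'joint_torque': array([ 2.04194130e-04, -5.16705287e+01, -3.68590415e+01, -9.63242815e-05,
        6.20856692e-03,  1.92137276e-05]), 'tool_pos': array([ 0.27731983, -0.6146911 ,  0.24704372]), 'tcp_rot': array([-3.06929773e+00, -6.60209706e-01,  5.56068676e-04]), 'wrist_force': array([-0.78060465, -0.22568375, -0.58182375]), 'torque': array([-0.03186871, -0.04653699,  0.01557898]), 'grip_force': 0.0, 'width': 1.0016814327155394}
```

View pics/t0.png

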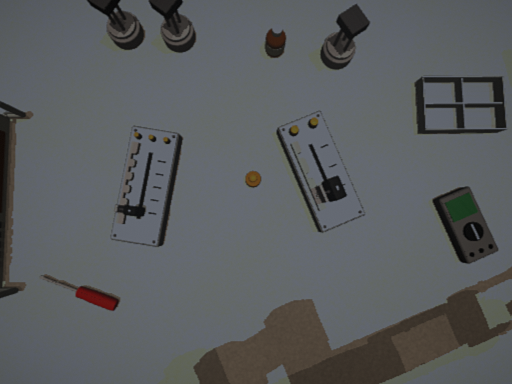

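View pics/s0.png

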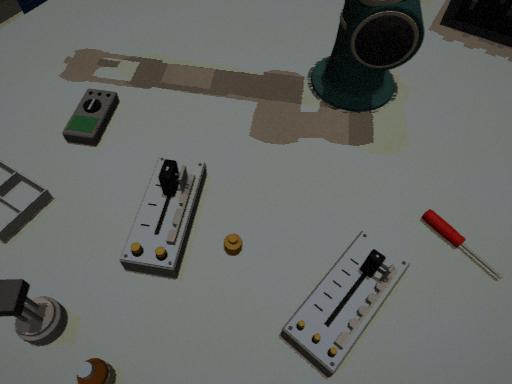

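The top view shows the target switch with its two terminals at about (294,130) and (313,122), and its grip at about (333,188). The narrow switch is on the left at about (145,185). I'll enlarge both views.

```bash
python3 - <<'E'
from h import *
a=load('t0')['color'][105:237,270:370];b=load('s0')['color'][150:280,115:215]
im=np.hstack([cv2.resize(a,(400,528),interpolation=2),cv2.resize(b,(400,520),interpolation=2)[:520] if 0 else cv2.resize(b,(400,528),interpolation=2)])
cv2.imwrite('pics/z0.png',im)
E
```

```text
(no output)
```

View pics/z0.png

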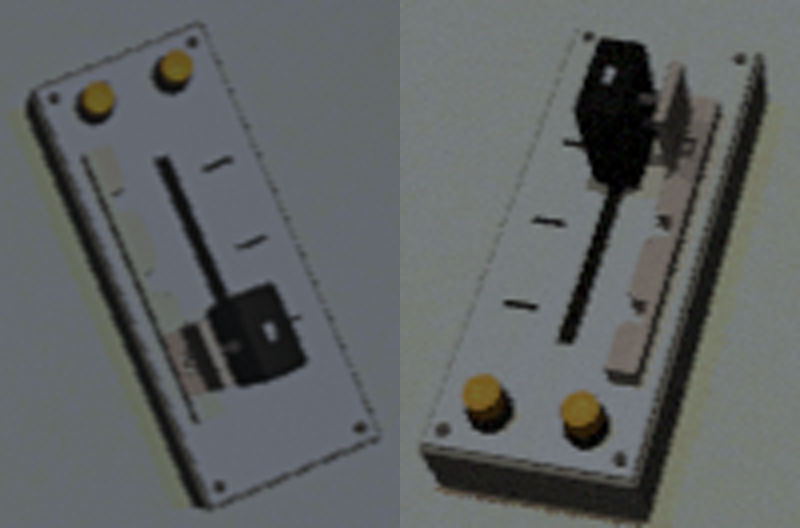

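```bash
cat > fit.py <<'E'
from h import *
from scipy.optimize import least_squares
t=load('t0');s=load('s0')
T=lambda x,y:(270+x/4,105+y/4)
S=lambda x,y:(115+(x-400)/4,150+y/4.0615)
# box local: x toward terminals, y to tab side; corners at z .045
L={'pl':(.12,.05),'pr':(.12,-.05),'mr':(-.12,-.05),'ml':(-.12,.05)}
obs=[(t,T(35,92),'pl'),(t,T(202,22),'pr'),(t,T(380,437),'mr'),(t,T(207,508),'ml'),
     (s,S(422,447),'pr'),(s,S(635,485),'pl'),(s,S(760,58),'ml')]
def W(p,l,z): c,n=np.cos(p[2]),np.sin(p[2]); return [p[0]+c*l[0]-n*l[1],p[1]+n*l[0]+c*l[1],z]
f=lambda p:np.concatenate([np.subtract(proj(c,W(p,L[k],.045)),o) for c,o,k in obs])
r=least_squares(f,[.47,-.13,.4]);p=r.x
print(p,np.degrees(p[2]),r.fun.round(1))
g=W(p,(-.045,0),.085);print('grip',g)
def box(im,c,off,sc):
    def ln(a,b,col):
        A,B=[tuple(int(v) for v in (np.array(proj(c,q))-off)*sc) for q in(a,b)];cv2.line(im,A,B,col,1)
    def quad(x0,x1,y0,y1,z,col):
        P=[W(p,q,z) for q in[(x0,y0),(x1,y0),(x1,y1),(x0,y1)]]
        for i in range(4):ln(P[i],P[(i+1)%4],col)
    quad(-.12,.12,-.05,.05,.045,(0,255,0))
    quad(-.067,-.023,-.015,.009,.106,(0,0,255))
    quad(-.0625,-.0275,.021,.027,.102,(255,255,0))
    quad(-.0625,-.0275,.021,.027,.062,(255,0,0))
a=cv2.resize(t['color'][105:237,270:370],(400,528));b=cv2.resize(s['color'][150:280,115:215],(400,528))
box(a,t,np.array([270,105]),4);box(b,s,np.array([115,150]),np.array([4,4.0615]))
cv2.imwrite('pics/z1.png',np.clip(np.hstack([a,b])*1.5,0,255))
E
python3 fit.py
```

```text
[ 0.57318177 -0.14932064  0.3783969 ] 21.680545423471116 [-2.8 -1.4 -1.  -1.4  0.4 -0.1 -0.6  0.8 -2.6 -0.7  0.  -0.6  0.9 -3.7]
grip [np.float64(0.5313651570828963), np.float64(-0.16594504692352502), 0.085][ WARN:0@1.156] global loadsave.cpp:1063 imwrite_ Unsupported depth image for selected encoder is fallbacked to CV_8U.
```

View pics/z1.png

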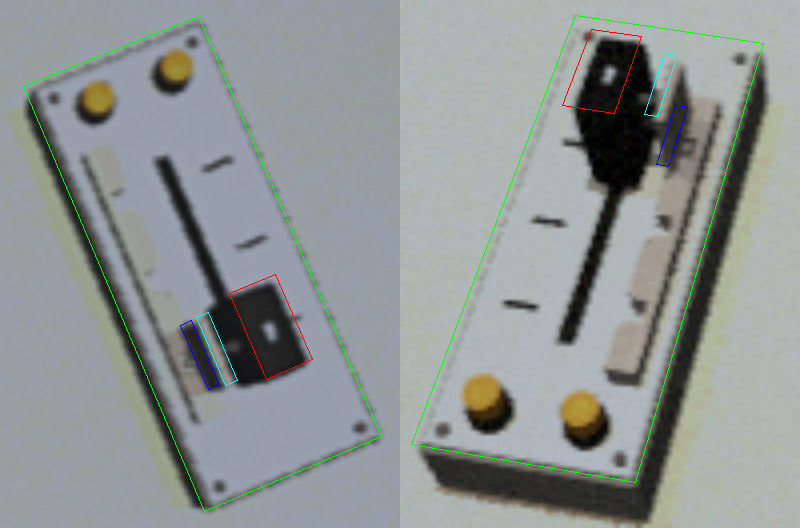

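The overlay agrees with the pictures to a few mm: the grip is near (0.531,-0.166) and yaw is about 21.7°. Next I'll work out the move to a hover above the grip, for a wrist look.

```bash
cat > mv.py <<'E'
from h import *
from scipy.spatial.transform import Rotation as Ro
def plan(pos,yaw):
    st=readout.read_state();Rc=Ro.from_rotvec(st['tcp_rot'])
    print('q',st['q'].round(2),'tool',Rc.as_matrix().round(3).tolist(),'t',st['time'])
    d=Rc.inv().apply(np.array(pos)-st['tool_pos']);print('d',d.round(4))
    for k in(0,180):
        y=np.radians(yaw+k);x=np.array([np.cos(y),np.sin(y),0]);z=np.array([0,0,-1.]);
        G=Ro.from_matrix(np.c_[x,np.cross(z,x),z]);print(k,np.degrees((Rc.inv()*G).as_rotvec()).round(2))
E
python3 -c "
from mv import *
plan([.531,-.166,.235],21.7)"
```

```text
q [-1.18  0.26  1.61  0.    1.27 -0.04] tool [[0.912, 0.411, -0.001], [0.411, -0.912, 0.002], [0.0, -0.002, -1.0]] t 0.1
d [ 0.4157 -0.3047  0.0127]
0 [-0.12 -0.    2.58]
180 [   0.     -0.19 -177.42]
```

jog_arm:
  deltas: [0.208,-0.152,0.006,0,0,1.3,1,0.208,-0.152,0.006,0,0,1.3,1,0.208,-0.152,0.006,0,0,1.3,1,0.208,-0.152,0.006,0,0,1.3,1,0.208,-0.152,0.006,0,0,1.3,1,0.416,-0.305,0.013,0,0,2.6,1,0.416,-0.305,0.013,0,0,2.6,1,0.416,-0.305,0.013,0,0,2.6,1]

```text
time: 0.9
tool_pos: [0.4748, -0.2652, 0.238]
tcp_rot: [-3.085, -0.59, 0.0]
wrist_force: [1.2, -0.5, -0.1]
width: 1.002
grip_force: 0.0
```

```bash
python3 -c "
from mv import *
plan([.531,-.166,.235],21.7)"
```

```text
q [-0.56  0.02  1.9   0.    1.22  0.64] tool [[0.929, 0.369, -0.0], [0.369, -0.929, 0.0], [-0.0, -0.0, -1.0]] t 0.9
d [ 0.0889 -0.0714  0.003 ]
0 [-0.02  0.01 -0.03]
180 [2.0000e-02 3.0000e-02 1.7997e+02]
```

jog_arm:
  deltas: [0.089,-0.071,0.003,0,0,0,1,0.089,-0.071,0.003,0,0,0,1,0.089,-0.071,0.003,0,0,0,1,0.089,-0.071,0.003,0,0,0,1,0.089,-0.071,0.003,0,0,0,1]

```text
time: 1.4
tool_pos: [0.5304, -0.1688, 0.235]
tcp_rot: [3.085, 0.592, -0.002]
wrist_force: [0.7, -1.4, 0.5]
width: 1.005
grip_force: 0.0
```

```bash
python3 -c "
from mv import *
c=snap('wrist','w1')
print(c['origin'],R(c).round(3).tolist())
plan([.531,-.166,.235],21.7)
cv2.imwrite('pics/w1b.png',cv2.convertScaleAbs(cv2.resize(c['color'],(800,600)),alpha=1.4))"
```

```text
[ 0.60053361 -0.1402062   0.36023968] [[0.371, -0.887, -0.276], [-0.929, -0.354, -0.111], [0.001, 0.297, -0.955]]
q [-0.35  0.05  1.87 -0.    1.22  0.84] tool [[0.929, 0.369, -0.001], [0.369, -0.929, -0.0], [-0.001, 0.0, -1.0]] t 1.45
d [ 0.0019 -0.0028  0.0001]
0 [ 0.01  0.06 -0.05]
180 [ 1.0000e-01 -1.0000e-02  1.7995e+02]
```

View pics/w1b.png

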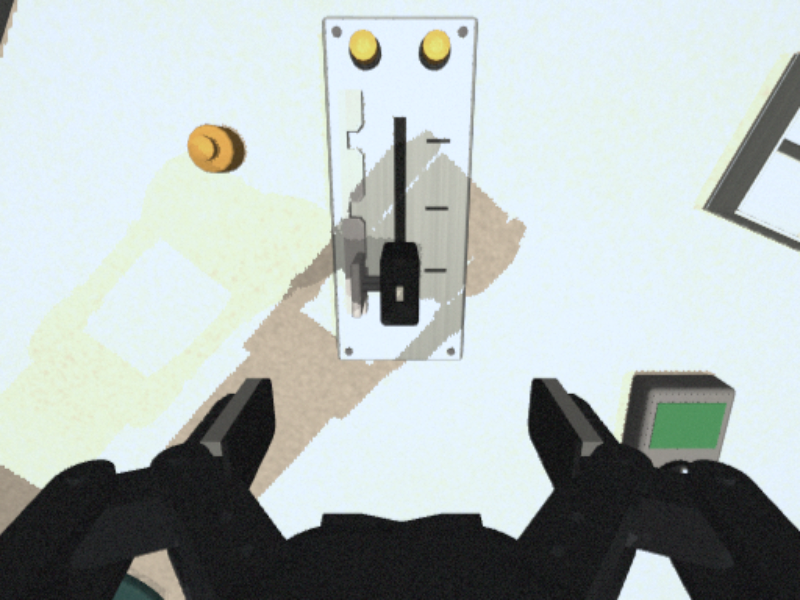

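The wrist view shows the block's top rear edge at about (381..419, 325), the slot at column 400, the tab at columns 351–366 and the tick marks at rows 140, 208 and 270. The yaw is symmetric about column 400.

```bash
python3 - <<'E'
from h import *
c=load('w1');o=np.array([.573,-.149]);y=np.radians(21.7)
E=np.array([[np.cos(y),np.sin(y)],[-np.sin(y),np.cos(y)]])
g=np.array([.5314,-.1659])
for n,u,v,z in [('rearL',381,325,.106),('rearR',419,325,.106),('midL',381,285,.106),('midR',419,285,.106),('tabtop rear out',351,317,.102),('tabtop rear in',362,317,.102),
  ('tabtop front out',351,258,.102),('box pl',323,18,.045),('pr',477,18,.045),('mr',463,360,.045),('ml',339,360,.045),('tick0',435,270,.045),('tick1',437,208,.045),('tick2',438,140,.045),('slot',400,120,.045)]:
    P=atz(c,u/1.5625,v/1.5625,z);print(n,(E@(P[:2]-g)).round(4))
E
```

```text
rearL [-0.0214  0.0104]
rearR [-0.0214 -0.0132]
midL [0.0043 0.0101]
midR [ 0.0043 -0.0128]
tabtop rear out [-0.0175  0.0293]
tabtop rear in [-0.0175  0.0224]
tabtop front out [0.02   0.0281]
box pl [0.1615 0.0472]
pr [ 0.1616 -0.0497]
mr [-0.0736 -0.051 ]
ml [-0.0736  0.0468]
tick0 [-0.0008 -0.0272]
tick1 [ 0.0442 -0.0275]
tick2 [ 0.0895 -0.027 ]
slot [ 0.1021 -0.0013]
```

```bash
python3 -c "
from mv import *
plan([.5308,-.1645,.083],21.7)"
```

```text
q [-0.35  0.05  1.87 -0.    1.22  0.84] tool [[0.929, 0.369, -0.001], [0.369, -0.929, -0.0], [-0.001, 0.0, -1.0]] t 1.45
d [ 0.0025 -0.0043  0.1521]
0 [ 0.01  0.06 -0.05]
180 [ 1.0000e-01 -1.0000e-02  1.7995e+02]
```

jog_arm:
  deltas: [0.001,-0.002,0.04,0,0,0,1,0.001,-0.002,0.08,0,0,0,1,0.001,-0.002,0.08,0,0,0,1,0.001,-0.002,0.08,0,0,0,1]

```text
time: 1.85
tool_pos: [0.53, -0.1673, 0.1551]
tcp_rot: [-3.085, -0.588, 0.003]
wrist_force: [-0.2, -1.1, 0.3]
width: 0.995
grip_force: 0.0
```

```bash
python3 -c "
from mv import *
plan([.5308,-.1645,.083],21.7)"
```

```text
q [-0.35  0.12  1.96 -0.    1.07  0.84] tool [[0.93, 0.368, -0.002], [0.368, -0.93, 0.001], [-0.002, -0.001, -1.0]] t 1.85
d [ 0.0019 -0.0022  0.0721]
0 [-0.08  0.11 -0.13]
180 [1.7000e-01 1.2000e-01 1.7987e+02]
```

jog_arm:
  deltas: [0.002,-0.002,0.04,0,0,0,1,0.002,-0.002,0.072,0,0,0,1,0.002,-0.002,0.072,0,0,0,1,0.002,-0.002,0.072,0,0,0,1]

```text
time: 2.25
tool_pos: [0.5333, -0.1645, 0.0854]
tcp_rot: [3.085, 0.59, 0.003]
wrist_force: [-1.0, 0.4, 0.1]
width: 1.001
grip_force: 0.0
```

```bash
python3 -c "
from mv import *
c=snap('wrist','w2')
plan([.5308,-.1645,.083],21.7)
cv2.imwrite('pics/w2b.png',cv2.convertScaleAbs(cv2.resize(c['color'],(800,600)),alpha=1.4))"
```

```text
q [-0.34  0.2   2.   -0.    0.93  0.85] tool [[0.929, 0.369, 0.004], [0.369, -0.929, -0.002], [0.003, 0.003, -1.0]] t 2.3
d [-0.0031 -0.0015  0.0033]
0 [ 0.17 -0.18 -0.05]
180 [ -0.29  -0.26 179.95]
```

View pics/w2b.png

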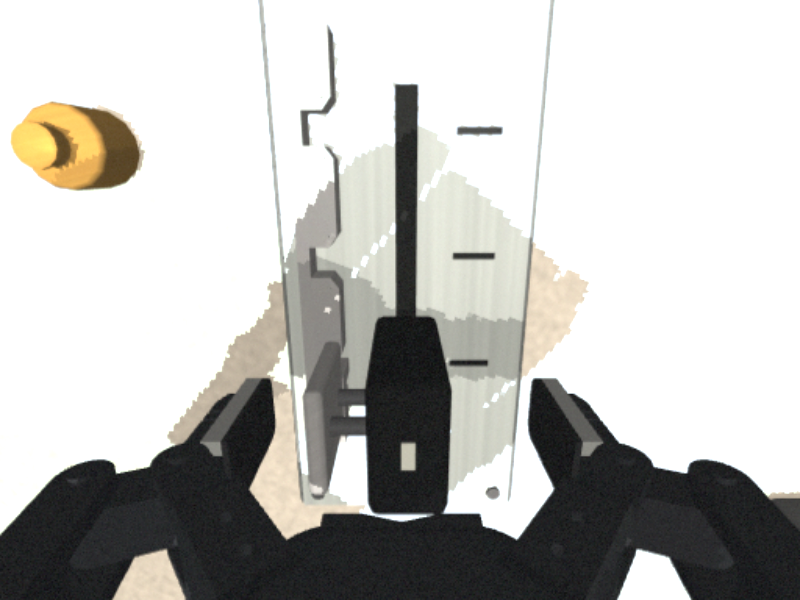

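The fingers straddle the block and tab. The block's top spans columns 366–450 at about row 450, the tab's outer face is at about column 305, and the pads are symmetric about column 401.

```bash
python3 - <<'E'
from mv import *
c=load('w2');st=readout.read_state();Rc=Ro.from_rotvec(st['tcp_rot'])
for n,u,v,z in [('L',366,440,.106),('R',450,440,.106),('L2',371,512,.106),('R2',445,512,.106),('tabo',308,490,.102),('tabin',328,490,.102),('tabfront',336,343,.102)]:
    P=atz(c,u/1.5625,v/1.5625,z);print(n,Rc.inv().apply(P-st['tool_pos']).round(4))
E
```

```text
L [ 0.0017 -0.0107 -0.0197]
R [ 0.0017  0.0127 -0.0196]
L2 [-0.023  -0.0098 -0.0197]
R2 [-0.023   0.012  -0.0197]
tabo [-0.0185 -0.0289 -0.0158]
tabin [-0.0186 -0.0229 -0.0158]
tabfront [ 0.0291 -0.0185 -0.0156]
```

jog_arm:
  deltas: [-0.001,-0.002,0.002,0,0,0,1,-0.001,-0.002,0.002,0,0,0,0.2,-0.001,-0.002,0.002,0,0,0,0.2,-0.001,-0.002,0.002,0,0,0,-1,-0.001,-0.002,0.002,0,0,0,-1,-0.001,-0.002,0.002,0,0,0,-1,-0.001,-0.002,0.002,0,0,0,-1,-0.001,-0.002,0.002,0,0,0,-1]
  squeeze: 25

```text
time: 3.1
tool_pos: [0.5322, -0.1635, 0.0826]
tcp_rot: [3.082, 0.591, 0.004]
wrist_force: [1.3, -3.9, 2.3]
width: 0.347
grip_force: 28.1
```

```bash
python3 -c "
from mv import *
c=snap('wrist','w3')
plan([.5308,-.1645,.083],21.7);print(readout.read_state())
cv2.imwrite('pics/w3b.png',cv2.convertScaleAbs(cv2.resize(c['color'],(800,600)),alpha=1.4))"
```

```text
q [-0.34  0.2   2.01 -0.    0.92  0.85] tool [[0.929, 0.37, 0.003], [0.37, -0.929, -0.003], [0.002, 0.004, -1.0]] t 3.15
d [-0.0017  0.0004 -0.0004]
0 [ 0.21 -0.13 -0.01]
180 [ -0.2   -0.32 179.99]
{'time': 3.15, 'q': array([-3.42123484e-01,  2.01018951e-01,  2.01174276e+00, -1.52912345e-03,
        9.24784615e-01,  8.50978803e-01]), 'joint_vel': array([-2.33339311e-04, -7.41237594e-04,  8.32148830e-05,  3.95570648e-04,
       -3.75048995e-04, -1.22497370e-03]), 'joint_torque': array([ 2.17597626e+00, -4.05096424e+01, -2.77276522e+01,  6.87661059e-01,
        6.54544383e-01,  1.42370039e-02]), 'tool_pos': array([ 0.53219379, -0.16352579,  0.08264787]), 'tcp_rot': array([3.08241712, 0.59059212, 0.00450373]), 'wrist_force': array([ 2.05181326, -5.27728647,  4.05181601]), 'torque': array([-0.21255443,  0.03432577,  0.00637792]), 'grip_force': 28.101505637168884, 'width': 0.3427327593592918}
```

View pics/w3b.png

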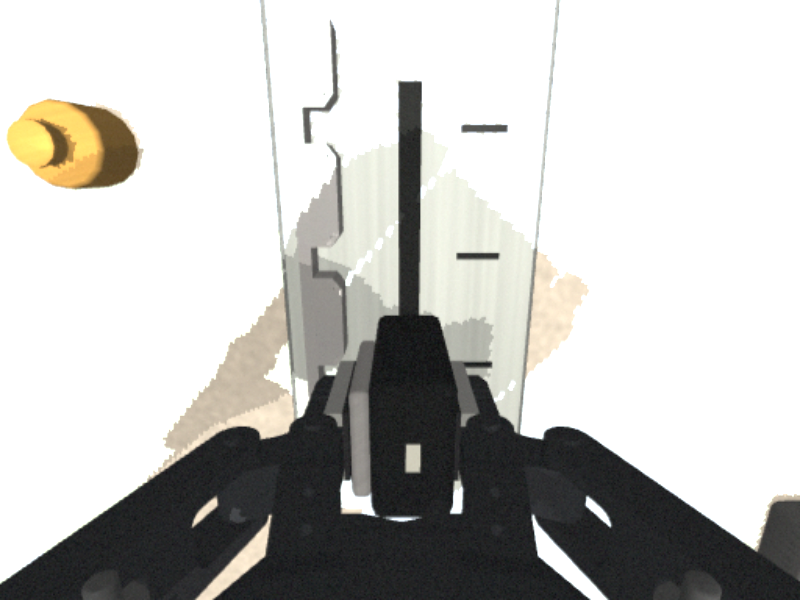

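The jaws are at 29 mm, so the tab is flat on the block, with little side force. Now I'll slide it 45 mm.

jog_arm:
  deltas: [0.005,0,0,0,0,0,-1,0.012,0,0,0,0,0,-1,0.019,0,0,0,0,0,-1,0.026,0,0,0,0,0,-1,0.033,0,0,0,0,0,-1,0.04,0,0,0,0,0,-1,0.045,0,0,0,0,0,-1,0.045,0,0,0,0,0,-1]

```text
time: 3.95
tool_pos: [0.5745, -0.1467, 0.0826]
tcp_rot: [3.083, 0.591, 0.005]
wrist_force: [2.8, -5.0, 2.4]
width: 0.345
grip_force: 28.1
```

```bash
python3 -c "
from mv import *
c=snap('wrist','w4')
plan([.5322+.0418,-.1635+.0166,.0826],21.7)
s=readout.read_state();print(s['width'],s['wrist_force'])
cv2.imwrite('pics/w4b.png',cv2.convertScaleAbs(cv2.resize(c['color'],(800,600)),alpha=1.4))"
```

```text
q [-0.29  0.26  1.93 -0.    0.94  0.9 ] tool [[0.929, 0.37, 0.004], [0.37, -0.929, -0.002], [0.003, 0.004, -1.0]] t 4.0
d [-0.0004  0.      0.0001]
0 [ 0.2  -0.15  0.  ]
180 [   0.24    0.32 -180.  ]
0.3407474427913359 [ 2.9459569  -4.71209812  2.84462498]
```

View pics/w4b.png

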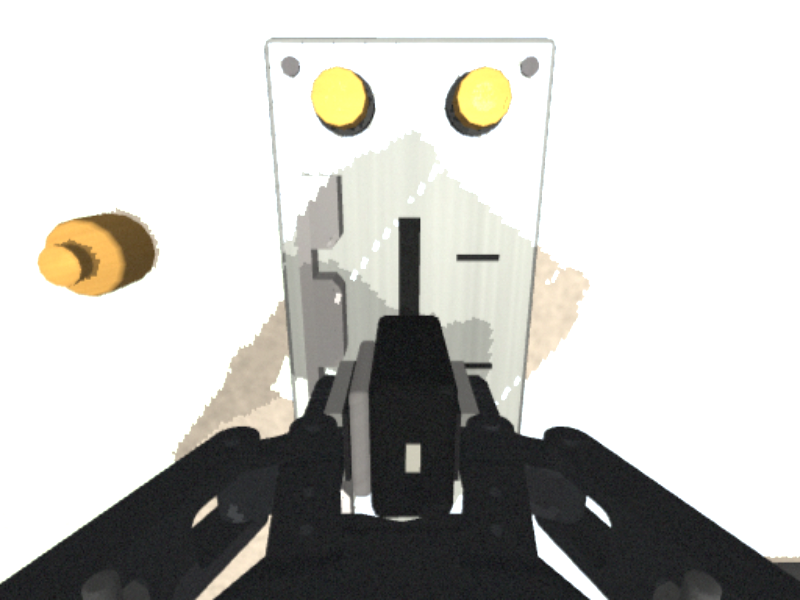

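The next tick is at row 257 and the current one at row 365. These match the starting view, where they were at 256 and 364, so the grip has moved exactly one notch. I'll let go and then retreat upward.

jog_arm:
  deltas: [0,0,0,0,0,0,-0.2,0,0,0,0,0,0,0,0,0,0,0,0,0,1,0,0,0,0,0,0,1,0,0,0,0,0,0,1,0,0,0,0,0,0,1,0,0,0,0,0,0,1]

```text
time: 4.7
tool_pos: [0.5724, -0.1456, 0.0815]
tcp_rot: [3.085, 0.591, 0.0]
wrist_force: [0.6, 0.0, -0.0]
width: 1.0
grip_force: 0.0
```

jog_arm:
  deltas: [0,0,-0.02,0,0,0,1,0,0,-0.06,0,0,0,1,0,0,-0.1,0,0,0,1,0,0,-0.14,0,0,0,1,0,0,-0.15,0,0,0,1,0,0,-0.15,0,0,0,1]

```text
time: 5.3
tool_pos: [0.574, -0.146, 0.2344]
tcp_rot: [3.083, 0.59, 0.008]
wrist_force: [-0.3, 0.2, 0.9]
width: 0.999
grip_force: 0.0
```

```bash
python3 -c "
from mv import *
c=snap('wrist','w5')
s=readout.read_state();print(s['width'],s['wrist_force'],s['tool_pos'])
cv2.imwrite('pics/w5b.png',cv2.convertScaleAbs(cv2.resize(c['color'],(800,600)),alpha=1.4))"
```

```text
1.0038707477105018 [-0.55639619  0.13764991 -0.33283791] [ 0.57265195 -0.14556382  0.23188212]
```

View pics/w5b.png

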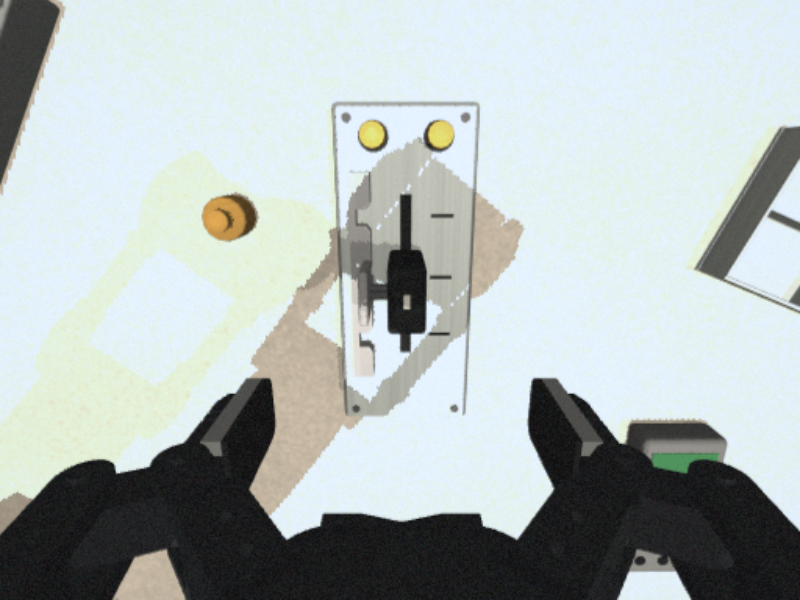

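The grip stands at the middle tick (row 277), its tab is sprung out to column 359, and the gripper is clear.

```bash
python3 -c "
from h import *
print(finish_job())"
```

```text
the job is handed in; nothing more can be done
None
```

The broad grip was moved one notch to its middle notch and its tab sprang out again; the narrow switch was not touched, and the job is handed in with no verdict returned.

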